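# Fit the blow-off nozzle to the bench air coupler

### The job

Fit the blue air nozzle to the quick coupler on the bench so that the microscopes can be dusted: first pull the coupler's sleeve back (down) until it stays back by itself and let go of it, then push the blue nozzle home so that the sleeve springs forward and locks it, and let go. Work gently, feeling for the coupler's true place and not forcing anything, and leave the yellow nozzle and everything else on the bench where it is.

Things in the scene. Friction and masses are not known exactly. Their poses are not given: they have to be found in the camera images.
- bracket: Bench air outlet: grey foot plate 100 x 130 x 12 mm fixed to the bench, carrying an upright quick coupler that opens upward (steel tube, aluminium sleeve around it, red ejector in its bore). Pushes of up to 25 N are ample; contact forces over 60 N count as forcing it. Origin: centre of the plate's underside, z up, y along the plate's 130 mm side. Its place and yaw vary.
- slot_mid (a point): Middle of the plate's top. The coupler is clamped in a slot along the plate's y axis: its axis is on the plate's line x = 0 but anywhere from 16 mm on one side of this point to 16 mm on the other along y. That offset is NOT measured: find it by touch (e.g. the sleeve's neck from both sides along y) or by sight. The coupler does not shift under the forces allowed.
- lip_mid (a point): Point over the plate's middle (NOT over the coupler's offset axis), 56 mm above the bench: the height of the top of the sleeve's lip when forward. Lip: 52 mm in diameter, 6 mm thick, at the sleeve's foot. Above it the sleeve's neck, 32 mm in diameter, up to 84 mm. Press the lip down with the fingertips either side of the neck to pull the sleeve back.
- mouth_mid (a point): Point over the plate's middle (NOT over the coupler's offset axis), 84 mm above the bench: the height of the coupler's mouth. Fixed steel tube 27 mm outside, bore 20 mm (radius 9.9) with a square edge; the sleeve's neck is flush with it when forward and leaves it standing proud when pulled back.
- sleeve (a joint): Sleeve, m pulled back: 0 = forward (up, the start); pulling back is straight down, stop at 0.011. Spring about 5 N at first, 7 N at the end. Past about 0.009 the ejector pops up and keeps it back: let go, it stays at about 0.006 to 0.007. With it forward the bore is barred. When a nozzle is pushed home it springs to 0 by itself and locks it.
- ejector (a joint): Red ejector disc, 19 mm, in the bore, m upward: 0 = held 16 mm below the mouth (the start), +0.010 = popped up, 6 mm below the mouth (sleeve held back, coupler ready), -0.008 to -0.009 = pushed down by a nozzle that is home. Its spring pushes up with 3 N (up) to 6 N (down); with friction 6 to 15 N seats the nozzle.
- nozzle_grip (a point): The blue nozzle: point on its axis half-way up its blue grip. Rigid, round, upright (z up its axis), 87 mm, 0.08 to 0.17 kg. Grip 26 mm in diameter, 21 mm below to 21 mm above this point; brass tip to 37 mm above. Flange 26 mm in diameter, underside 25 mm below the point; under it the plug, 17 mm in diameter, 25 mm long, 1.5 mm chamfer at its foot. Home, this point is 109 to 110 mm above the bench.
- spare_grip (a point): The yellow nozzle, same shape and same point as the blue one, in the other hole of the rack. Leave it there.
- rack: Wooden nozzle rack 90 x 160 x 40 mm fixed to the bench, origin at the centre of its underside. Two 22 mm holes 30 mm deep, 40 mm either side of the centre along its y axis; each nozzle stands in one, plug down, flange on the rack. The fingers have room closing along the rack's x axis. Its place and yaw vary; rack and outlet may change sides.
- dish: Glass dish, 90 mm across; leave alone.
- dropper: Amber dropper bottle, 75 mm high; leave alone.
- specimen: Jar with green cap, 70 mm high; leave alone.
- beaker: Glass beaker, 85 mm high; leave alone.
- brush: Lens brush, 160 mm long; leave alone.
- slidebox: Wooden slide box, 100 x 140 x 35 mm; leave alone.

How it is judged:
By the outcome, as a careful person would: the job done as asked, in the order asked, and still so for the second after the job is handed in, with the robot touching nothing.
It also fails if it takes over 64 s, if anything falls off the work surface, if the arm or the gripper's body presses on something with over 40 N, if the wrist force passes 120 N, or if a joint passes its speed limit or range.

### The arm

A 6-joint arm with a two-finger parallel gripper is mounted at the origin on the work surface. World frame = base frame: x ahead of the robot, y to its left, z up, the work surface at z = 0. Lengths are in mm, angles in rad, forces in N, time in s.
With the tool pointing down it reaches from about 350 to 975 mm from the base axis. Payload 17.4 kg.
Tool frame: the origin (TCP) lies at the very end of the fingers, on their centre line; the grasp point (between the pads) lies 19 mm behind it (pinch_z is the distance from the TCP to the grasp point, in mm); z points along the fingers, y is the direction in which the jaws open and shut (so a half turn about z gives the same grasp; the last joint's range is limited). The gripper opens to 85 mm and grips with 20 to 120 N. Pads are 22 mm wide; open, the fingers measure 114 mm over their backs; the gripper's body (76 mm by 85 mm) begins 54 mm behind the grasp point. The pads swing forward as they close: fully open they stand 13 mm farther back than shut.
Start: joints at [-1.376, 0.116, 1.442, -0, 1.584, -0.038], TCP at [155.714, -656.799, 231.303] pointing down, gripper open.
Joint ranges: [-2.83, 2.83], [-0.83, 2.19], [0.07, 2.5], [-1.14, 4.28], [0.01, 3], [-2.97, 2.97]. Speed limits (rad/s): [1.89, 1.89, 2.22, 3.14, 3.14, 3.14].

### API

Orientations are given as [roll, pitch, yaw] about the fixed x, y, z axes, in that order (R = Rz(yaw) Ry(pitch) Rx(roll)).
In Python, from station import sense, get_image, camera_model, hand_in, pinch_z gives the robot as it stands. The module is installed in compiled form; this text tells all that it offers.
- The arm moves only by the shell command python3 -m handwheel 'ROWS'. ROWS is JSON, a list of rows, each a list of 7 numbers: the shift along the tool's x, y, z in cm, then the turn, a rotation vector about the tool's x, y, z in degrees, then the closure in counts, from 0 (fully open) to 255 (shut). In form: [[tx, ty, tz, wx, wy, wz, jaw], ...]. A call has 1 to 5 rows; each row is the pose to reach, as a shift and turn from the pose measured when the call began, along the tool's axes at that moment; what a row does not reach only later rows make up. A row lasts 1/10 s, in which the tool goes at most 50 mm and 8.59 degrees, less where a joint would pass 70% of its speed; a pose out of reach is approached as far as the arm can. A call with a gripper value outside its range is refused whole. The fingers move at their own pace and stop on an object; the grip force is fixed at half the most. Time passes only in rows, so rows that repeat a pose let the fingers close. It gives the time, the measured TCP pose, the force and the opening at its end, in the units of the state.
- sense(): the state, without advancing time (a new reading comes with each control period).
- get_image(name): name is "scene" or "top" or "wrist"; returns the picture (384x512x3 uint8, red, green, blue); there is no depth.
- camera_model(name): a dict with "vertical_fov" (degrees; the focal length in pixels is half the picture's height over the tangent of half this angle, whatever the lens; pixels are square), "cx", "cy" (the principal point, pixels), "k1" (the pictures are not rectified: a ray, as slopes to the right and down, at radius r is drawn at 1 + k1 r^2 times it, then the intrinsics apply), "T" (4x4, takes a point from camera to world coordinates); the wrist camera has in their place "mount" (4x4, takes a point from camera to tool coordinates, whose origin is the TCP and whose axes are the flange's). Camera axes: x right, y up, looking along -z (the intrinsics and any distortion apply to the point x, -y, -z); pixel columns grow to the right and rows downward; lengths in mm; the calibration is good to about 2 mm. A picture is of the moment at which its call begins: read the wrist's pose just before it. camera_model takes no time and is no camera call.
- hand_in(): hands the job in, once; it reports no verdict.
The state is a dict: "clock": time; "qpos": joint angles; "dq": joint speeds; "effort": joint torques, N m; "tool_pos": TCP position; "tcp_rot": TCP orientation; "force": force on the tool from outside, world axes, zero at the start; "torque": the same for the moment, N m; "finger_gap": opening from 0.0 (shut) to 1.0 (fully open).
Only numpy, scipy, OpenCV 4.12 (cv2) and the standard library are available. Lean on these libraries where they do the work, as an engineer would, in place of code of your own. Each camera call takes 0.05 s, during which the arm holds its last target.

## Working session

There is one attempt and no reset: what is moved stays moved. The work goes in short steps, Python scripts to look and compute and a shell command to move; the robot and the scene stay as the last step left them, time stands still between calls to the robot, and variables do not carry over. Pictures are saved under pics/ and viewed, and the job is handed in when it is done.

```bash
mkdir -p pics; ls
python3 - <<'E'
from station import *
import cv2
print(sense(), pinch_z)
for n in ["scene","top","wrist"]:
    im=get_image(n); cv2.imwrite(f"pics/{n}0.png",im[:,:,::-1]); print(n,camera_model(n))
E
```

```text
pics
{'clock': 0.0, 'qpos': array([-1.37579998e+00,  1.16498156e-01,  1.44230299e+00, -1.94848164e-05,
        1.58400507e+00, -3.78384158e-02]), 'dq': array([ 1.33151229e-03,  1.07740818e-03,  1.43608213e-03, -5.91774966e-04,
       -8.32735588e-04, -6.18465874e-05]), 'effort': array([ 2.90620970e-03, -7.31981134e+01, -6.32502651e+01,  2.27421087e-04,
        6.16449164e-03,  1.73096294e-05]), 'tool_pos': array([ 155.66813807, -656.59414254,  230.5305449 ]), 'tcp_rot': array([-3.14037922e+00, -2.64389104e-05,  2.32834501e-01]), 'force': array([-0.32271658,  0.27015513, -0.05221915]), 'torque': array([-0.02368575,  0.02452841,  0.02530818]), 'finger_gap': 1.0027131007605337} 18.700000000000003
scene {'vertical_fov': 45.956697725415395, 'cx': 254.14743366744563, 'cy': 187.47853368094283, 'k1': -0.1262424200872093, 'T': array([[-6.71261938e-01, -4.74797415e-01,  5.69187865e-01,
         1.31229194e+03],
       [ 7.41193928e-01, -4.23502062e-01,  5.20843128e-01,
         6.08878293e+02],
       [-6.24273706e-03,  7.71500757e-01,  6.36197776e-01,
         8.40410731e+02],
       [ 0.0000
[... 310 characters left out ...]
12957147e-02, -4.13784988e-03,
         1.61197539e+01],
       [-2.35593933e-03,  8.30291909e-02,  9.96544331e-01,
         1.54929125e+03],
       [ 0.00000000e+00,  0.00000000e+00,  0.00000000e+00,
         1.00000000e+00]])}
wrist {'vertical_fov': 58.091990661929984, 'cx': 259.2387582200271, 'cy': 192.3261841741702, 'k1': -0.01622245851089672, 'mount': array([[-3.89237328e-04,  9.61685904e-01,  2.74153372e-01,
         7.07911446e+01],
       [ 9.99999923e-01,  3.58916229e-04,  1.60758993e-04,
         8.39439295e-01],
       [ 5.62015633e-05,  2.74153413e-01, -9.61685969e-01,
        -1.43247932e+02],
       [ 0.00000000e+00,  0.00000000e+00,  0.00000000e+00,
         1.00000000e+00]])}
```

View pics/scene0.png

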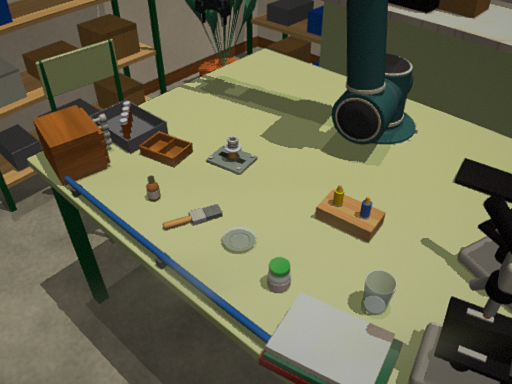

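View pics/top0.png

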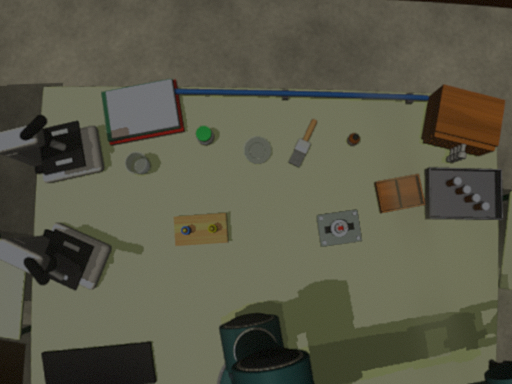

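View pics/wrist0.png

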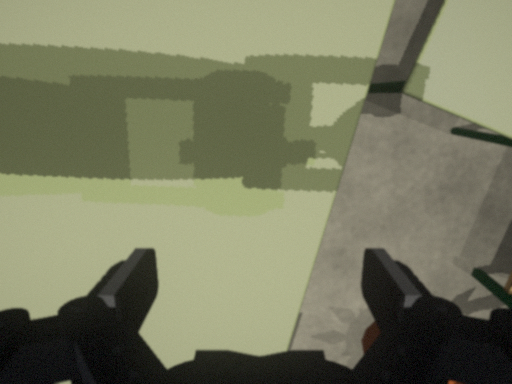

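The top view shows the rack at about (201,229) with blue at (187,230) and yellow at (214,228). The outlet plate is at about (339,228), with the coupler's red ejector at (341,228). Now measuring.

```bash
cat > h.py <<'E'
import numpy as np, cv2
from station import *
from scipy.spatial.transform import Rotation as Ro
def K(m):
    f=192/np.tan(np.radians(m["vertical_fov"])/2); return np.array([[f,0,m["cx"]],[0,f,m["cy"]],[0,0,1]])
def Tc(name,s=None):
    m=camera_model(name)
    if name!="wrist": return m["T"],m
    s=s or sense(); T=np.eye(4); T[:3,:3]=Ro.from_euler("xyz",s["tcp_rot"]).as_matrix(); T[:3,3]=s["tool_pos"]
    return T@m["mount"],m
def ray(name,uv,s=None):
    T,m=Tc(name,s)
    p=cv2.undistortPoints(np.array(uv,float).reshape(-1,1,2),K(m),np.array([m["k1"],0,0,0])).reshape(-1,2)
    d=np.c_[p[:,0],-p[:,1],-np.ones(len(p))]@T[:3,:3].T
    return T[:3,3],d
def onz(name,uv,z,s=None):
    o,d=ray(name,uv,s); return o+d*((z-o[2])/d[:,2])[:,None]
def proj(name,P,s=None):
    T,m=Tc(name,s); P=np.atleast_2d(P)
    c=(P-T[:3,3])@T[:3,:3]; c=c*[1,-1,-1]
    return cv2.projectPoints(c,np.zeros(3),np.zeros(3),K(m),np.array([m["k1"],0,0,0]))[0].reshape(-1,2)
def tri(rs):
    A=np.zeros((3,3));b=np.zeros(3)
    for o,d in rs:
        d=d.ravel()/np.linalg.norm(d); M=np.eye(3)-np.outer(d,d); A+=M;b+=M@o
    return np.linalg.solve(A,b)
def go(p,yaw=None,rot=None):
    "shift in tool axes (cm) and rotvec deg to reach p with tool down at yaw"
    s=sense(); R=Ro.from_euler("xyz",s["tcp_rot"]); t=R.inv().apply(np.array(p)-s["tool_pos"])/10
    w=np.zeros(3)
    if yaw is not None: w=(R.inv()*Ro.from_euler("xyz",[np.pi,0,yaw])).as_rotvec(degrees=True)
    print("shift cm",t.round(2),"turn deg",w.round(1));
E
python3 - <<'E'
import cv2
a=cv2.imread("pics/top0.png")
b=a[195:260,300:380]; c=a[200:260,160:240]
cv2.imwrite("pics/z1.png",cv2.resize(b,None,fx=8,fy=8,interpolation=cv2.INTER_CUBIC))
cv2.imwrite("pics/z2.png",cv2.resize(c,None,fx=8,fy=8,interpolation=cv2.INTER_CUBIC))
a=cv2.imread("pics/scene0.png")
b=a[125:180,195:270]; 
cv2.imwrite("pics/z3.png",cv2.resize(b,None,fx=8,fy=8,interpolation=cv2.INTER_CUBIC))
E
```

```text
(no output)
```

View pics/z1.png

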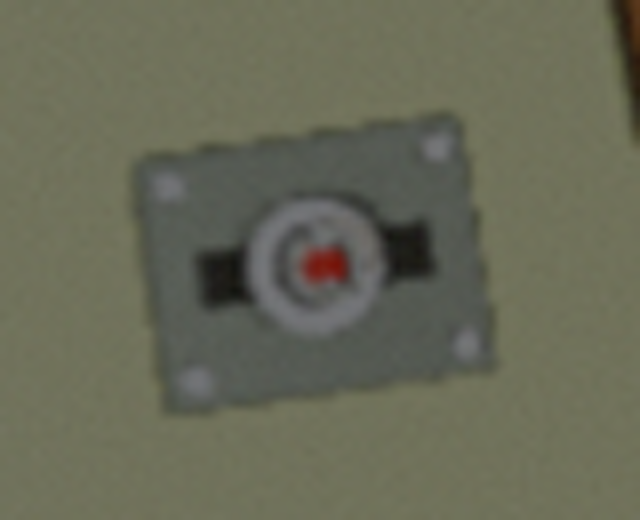

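View pics/z2.png

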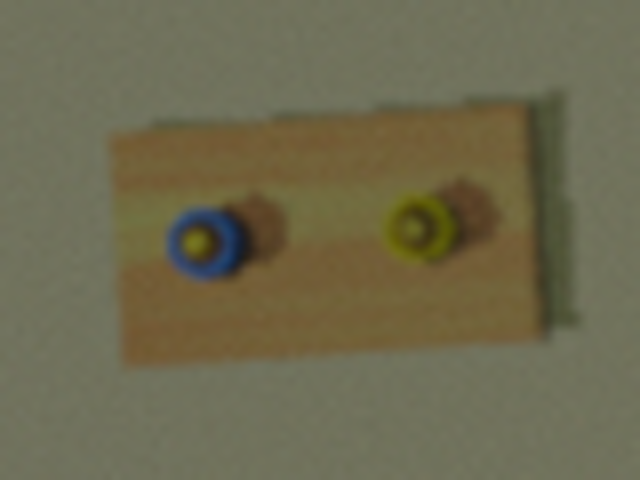

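View pics/z3.png

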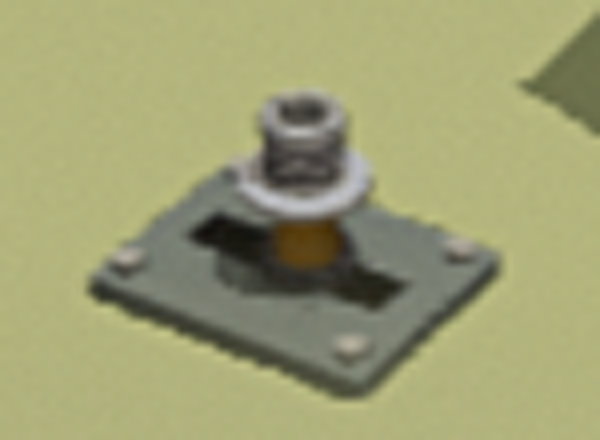

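Run:
```python
from h import *
def q(p,o): return (np.array(p,float)+.5)/8-.5+np.array(o)
c=onz("top",q([(136,160),(458,112),(493,368),(167,412)],(300,195)),12); print(c.round(1), c.mean(0))
e=(c[0]+c[3]-c[1]-c[2])[:2]; print("bracket y yaw",np.degrees(np.arctan2(e[1],e[0]))-90)
sl=onz("top",q([(200,279),(432,249)],(300,195)),12);print("slot",sl.mean(0),sl)
print("lip",onz("top",q([(317,263)],(300,195)),56),"red",onz("top",q([(326,265)],(300,195)),68))
l=q([(303,183)],(195,125)); print("lip scene",onz("scene",l,56), "mouth scene",onz("scene",q([(303,110)],(195,125)),84))
r=onz("top",q([(110,135),(527,103),(543,338),(124,366)],(160,200)),40);print("rack",r.mean(0))
e=(r[0]+r[3]-r[1]-r[2])[:2]; print(np.degrees(np.arctan2(e[1],e[0]))-90)
print("blue",onz("top",q([(206,244)],(160,200)),86),onz("top",q([(199,242)],(160,200)),102))
print("yel",onz("top",q([(420,228)],(160,200)),86),onz("top",q([(415,226)],(160,200)),102))
```

```text
[[ 545.2 -154.3   12. ]
 [ 566.3 -280.    12. ]
 [ 467.1 -294.7   12. ]
 [ 448.  -167.8   12. ]] [ 506.63124466 -224.18866856   12.        ]
bracket y yaw 9.032555219808046
slot [ 506.19786263 -225.0433102    12.        ] [[ 499.57965708 -179.81237179   12.        ]
 [ 512.81606817 -270.2742486    12.        ]]
lip [[ 506.23490353 -218.41568874   56.        ]] red [[ 505.45007958 -219.92678439   68.        ]]
lip scene [[ 512.10471504 -211.93115683   56.        ]] mouth scene [[ 505.70375833 -216.78306065   84.        ]]
rack [492.69557938 201.86574481  40.        ]
5.485080574441184
blue [[488.4999585 240.3801396  86.       ]] [[489.22309795 240.52342011 102.        ]]
yel [[496.33595265 161.27861859  86.        ]] [[496.99377153 161.53832896 102.        ]]
```

Run:
```python
from h import *
go([506,-219,165],np.radians(8.7))
```

```text
shift cm [ 44.18 -34.5    6.6 ] turn deg [-0.   0.   4.6]
```

```bash
python3 -m handwheel '[[44.2,-34.5,6.6,0,0,4.6,110],[44.2,-34.5,6.6,0,0,4.6,110],[44.2,-34.5,6.6,0,0,4.6,110],[44.2,-34.5,6.6,0,0,4.6,110],[44.2,-34.5,6.6,0,0,4.6,110]]'
python3 - <<'E'
from h import *
go([506,-219,165],np.radians(8.7))
E
```

```text
clock: 0.65
tool_pos: [311.6, -461.2, 201.6]
tcp_rot: [-3.141, -0.0, 0.152]
force: [0.7, -1.1, -0.5]
finger_gap: 0.567
shift cm [ 22.88 -20.99   3.68] turn deg [-0.1 -0.   0. ]
```

```bash
python3 -m handwheel '[[22.9,-21,3.7,0,0,0,110],[22.9,-21,3.7,0,0,0,110],[22.9,-21,3.7,0,0,0,110],[22.9,-21,3.7,0,0,0,110],[22.9,-21,3.7,0,0,0,110]]'
python3 - <<'E'
from h import *
go([506,-219,165],np.radians(8.7))
E
```

```text
clock: 1.15
tool_pos: [466.8, -267.2, 172.3]
tcp_rot: [-3.141, -0.0, 0.152]
force: [1.4, -0.3, 0.1]
finger_gap: 0.566
shift cm [ 4.61 -4.17  0.73] turn deg [-0. -0.  0.]
```

```bash
python3 -m handwheel '[[4.6,-4.2,0.7,0,0,0,110],[4.6,-4.2,0.7,0,0,0,110],[4.6,-4.2,0.7,0,0,0,110],[4.6,-4.2,0.7,0,0,0,110]]'
python3 - <<'E'
from h import *
s=sense(); print(s["tool_pos"],s["tcp_rot"],s["dq"].round(3))
im=get_image("wrist"); cv2.imwrite("pics/w1.png",im[:,:,::-1])
E
```

```text
clock: 1.55
tool_pos: [505.5, -219.2, 165.2]
tcp_rot: [-3.141, 0.0, 0.153]
force: [-0.1, 0.2, -0.8]
finger_gap: 0.565
[ 505.54536175 -219.15462998  165.22507963] [-3.14093545e+00  2.75616212e-04  1.52515487e-01] [-0.025 -0.006  0.001 -0.001 -0.     0.   ]
```

View pics/w1.png

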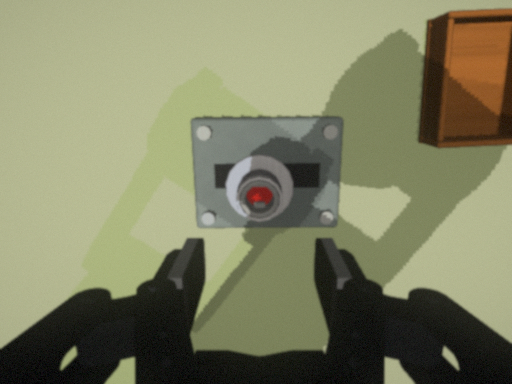

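The wrist view is clear. The plate's bolts are at (204,132), (330,132), (327,217) and (209,218), the lip is centred at about (259,187), and the red bore is at (260,196). Zooming in for precise edges.

Run:
```python
import cv2
a=cv2.imread("pics/w1.png")
cv2.imwrite("pics/z4.png",cv2.resize(a[145:230,205:315],None,fx=7,fy=7,interpolation=cv2.INTER_CUBIC))
```

```text
(no output)
```

View pics/z4.png

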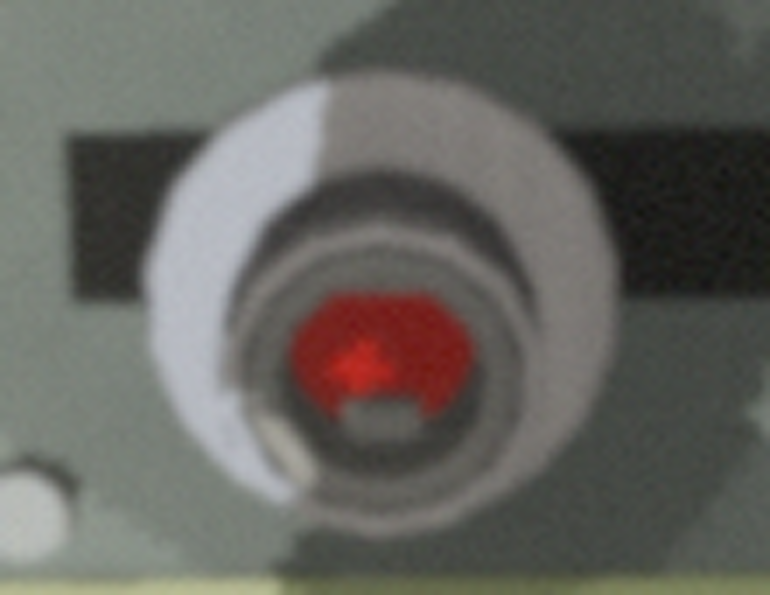

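Run:
```python
from h import *
def q(p,o,k): return (np.array(p,float)+.5)/k-.5+np.array(o)
q7=lambda p:q(p,(205,145),7)
print("mouth",onz("wrist",q7([(384,379)]),84), "edges",onz("wrist",q7([(238,379),(530,379),(384,222),(384,535)]),84))
print("lip",onz("wrist",q7([(147,290),(617,290),(382,70)]),56))
b=onz("wrist",[(204,132),(330,132),(327,217),(209,218)],15);print("bolts",b,b.mean(0))
e=(b[1]-b[0]+b[2]-b[3]); print(np.degrees(np.arctan2(e[1],e[0]))+90)
s0=onz("wrist",q7([(70,215)]),12);print("slot left",s0)
R=Ro.from_euler("xyz",sense()["tcp_rot"])
m=onz("wrist",q7([(384,379)]),84)[0];print("tool frame mouth",R.inv().apply(m-sense()["tool_pos"]))
```

```text
mouth [[ 507.7439819  -220.07178831   84.        ]] edges [[ 505.60936614 -206.06602003   84.        ]
 [ 509.87790932 -234.07659546   84.        ]
 [ 523.19950197 -217.71710294   84.        ]
 [ 491.8051031  -222.50013251   84.        ]]
lip [[ 505.37371626 -194.53713735   56.        ]
 [ 513.01965416 -244.71867769   56.        ]
 [ 532.88621498 -216.02584417   56.        ]]
bolts [[ 537.94945354 -168.24816684   15.        ]
 [ 553.93519321 -273.14538159   15.        ]
 [ 479.06070378 -286.09030009   15.        ]
 [ 462.07544167 -180.97456038   15.        ]] [ 508.25519805 -227.11460223   15.        ]
8.922327270206921
slot left [[ 501.38302899 -181.09787992   12.        ]]
tool frame mouth [ 2.30694646  0.82632513 81.37857108]
```

```bash
python3 - <<'E'
from h import *
go([507.2,-219.8,68],np.radians(8.9))
E
python3 -m handwheel '[[0.17,0.09,3,0,0,0,132],[0.17,0.09,6,0,0,0,132],[0.17,0.09,8,0,0,0,132],[0.17,0.09,9.2,0,0,0,132],[0.17,0.09,9.7,0,0,0,132]]'
python3 -m handwheel '[[0,0,0,0,0,0,132],[0,0,0,0,0,0,132]]'
python3 - <<'E'
from h import *
go([507.2,-219.8,68],np.radians(8.9))
im=get_image("wrist"); cv2.imwrite("pics/w2.png",im[:,:,::-1])
E
```

```text
shift cm [0.18 0.05 9.74] turn deg [-0.  -0.  -0.2]
clock: 2.1
tool_pos: [506.4, -221.0, 67.7]
tcp_rot: [-3.141, 0.001, 0.15]
force: [0.1, 0.0, 0.3]
finger_gap: 0.483
clock: 2.3
tool_pos: [506.7, -221.6, 68.7]
tcp_rot: [-3.141, -0.0, 0.15]
force: [0.9, 0.1, 0.4]
finger_gap: 0.483
shift cm [ 0.08 -0.17  0.07] turn deg [-0.  -0.  -0.3]
```

View pics/w2.png

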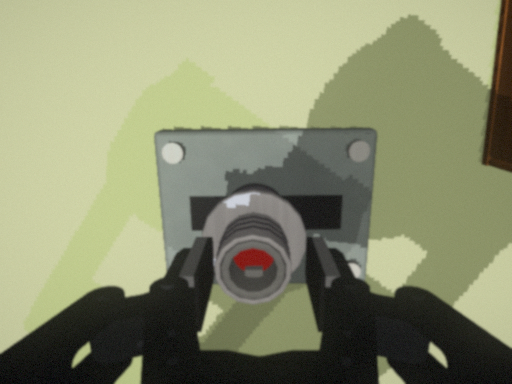

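```bash
python3 -m handwheel '[[0.1,0.05,0.1,0,0,0,132],[0.1,0.1,0.1,0,0,0,132],[0.1,0.15,0.1,0,0,0,132],[0.1,0.2,0.1,0,0,0,132],[0.1,0.2,0.1,0,0,0,132]]'
```

```text
clock: 2.85
tool_pos: [508.1, -223.3, 67.8]
tcp_rot: [-3.142, -0.0, 0.15]
force: [-0.1, -0.2, 0.5]
finger_gap: 0.479
```

```bash
python3 -m handwheel '[[0,0.05,0,0,0,0,132],[0,0.1,0,0,0,0,132]]'; python3 -m handwheel '[[0,0.05,0,0,0,0,132],[0,0.1,0,0,0,0,132]]'
```

```text
clock: 3.05
tool_pos: [508.2, -224.1, 67.8]
tcp_rot: [-3.141, -0.0, 0.15]
force: [-0.8, 4.5, 0.9]
finger_gap: 0.482
clock: 3.25
tool_pos: [508.3, -224.4, 67.8]
tcp_rot: [-3.139, -0.0, 0.15]
force: [-2.8, 9.6, 4.4]
finger_gap: 0.48
```

```bash
python3 -m handwheel '[[-0.05,-0.3,0,0,0,0,132],[-0.05,-0.6,0,0,0,0,132],[-0.05,-0.7,0,0,0,0,132],[-0.05,-0.75,0,0,0,0,132]]'; python3 -m handwheel '[[0,-0.05,0,0,0,0,132],[0,-0.1,0,0,0,0,132]]'
```

```text
clock: 3.65
tool_pos: [506.7, -217.0, 67.8]
tcp_rot: [-3.14, -0.0, 0.15]
force: [-0.2, 0.6, 1.0]
finger_gap: 0.48
clock: 3.85
tool_pos: [506.5, -216.1, 67.9]
tcp_rot: [-3.14, -0.0, 0.15]
force: [-0.0, 0.1, 0.2]
finger_gap: 0.482
```

```bash
python3 -m handwheel '[[0,-0.05,0,0,0,0,132],[0,-0.1,0,0,0,0,132]]';  python3 -m handwheel '[[0,-0.05,0,0,0,0,132],[0,-0.1,0,0,0,0,132]]'
```

```text
clock: 4.05
tool_pos: [506.4, -215.1, 67.8]
tcp_rot: [-3.14, -0.0, 0.15]
force: [-0.4, 1.1, -0.4]
finger_gap: 0.483
clock: 4.25
tool_pos: [506.2, -214.1, 67.9]
tcp_rot: [-3.14, -0.0, 0.15]
force: [0.9, -0.6, -0.3]
finger_gap: 0.481
```

```bash
python3 -m handwheel '[[0,-0.05,0,0,0,0,132],[0,-0.1,0,0,0,0,132]]'
```

```text
clock: 4.45
tool_pos: [506.1, -213.3, 67.9]
tcp_rot: [-3.14, -0.0, 0.15]
force: [0.7, -4.6, -0.5]
finger_gap: 0.482
```

Run:
```python
from h import *
im=get_image("wrist"); cv2.imwrite("pics/w3.png",im[:,:,::-1])
```

```text
(no output)
```

View pics/w3.png

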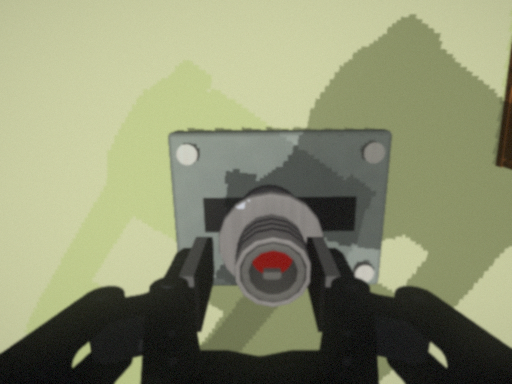

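```bash
python3 - <<'E'
from h import *
go([507.3,-218.7,62],np.radians(8.9))
E
python3 -m handwheel '[[0.04,0.3,0,0,0,0,132],[0.04,0.54,0,0,0,0,132],[0.04,0.56,0.2,0,0,0,132],[0.04,0.56,0.4,0,0,0,132],[0.04,0.56,0.6,0,0,0,132]]'
```

```text
shift cm [0.03 0.55 0.6 ] turn deg [-0.1 -0.  -0.3]
clock: 5.0
tool_pos: [507.3, -218.8, 61.6]
tcp_rot: [-3.14, -0.0, 0.15]
force: [0.6, -0.0, 1.0]
finger_gap: 0.482
```

```bash
python3 -m handwheel '[[0,0,0.2,0,0,0,132],[0,0,0.4,0,0,0,132],[0,0,0.6,0,0,0,132],[0,0,0.6,0,0,0,132]]'
```

```text
clock: 5.4
tool_pos: [507.1, -218.7, 55.2]
tcp_rot: [-3.14, 0.0, 0.15]
force: [0.4, 0.3, 0.2]
finger_gap: 0.484
```

```bash
python3 -m handwheel '[[0,0,0.1,0,0,0,132],[0,0,0.2,0,0,0,132],[0,0,0.3,0,0,0,132],[0,0,0.4,0,0,0,132]]'
```

```text
clock: 5.8
tool_pos: [507.3, -218.7, 51.8]
tcp_rot: [-3.14, -0.0, 0.15]
force: [-2.7, 1.7, 7.6]
finger_gap: 0.483
```

```bash
python3 -m handwheel '[[0,0,0.1,0,0,0,132],[0,0,0.2,0,0,0,132],[0,0,0.3,0,0,0,132],[0,0,0.4,0,0,0,132],[0,0,0.5,0,0,0,132]]'; python3 -m handwheel '[[0,0,0.1,0,0,0,132],[0,0,0.2,0,0,0,132],[0,0,0.25,0,0,0,132]]'
```

```text
clock: 6.3
tool_pos: [507.4, -218.7, 47.3]
tcp_rot: [-3.14, -0.0, 0.15]
force: [-3.3, 1.7, 7.1]
finger_gap: 0.483
clock: 6.6
tool_pos: [507.4, -218.7, 45.2]
tcp_rot: [-3.141, -0.0, 0.15]
force: [-2.7, 2.7, 5.6]
finger_gap: 0.48
```

```bash
python3 -m handwheel '[[0,0,0.1,0,0,0,132],[0,0,0.2,0,0,0,132]]'; python3 -m handwheel '[[0,0,0.05,0,0,0,132],[0,0,0.1,0,0,0,132]]'
```

```text
clock: 6.8
tool_pos: [507.6, -218.9, 43.8]
tcp_rot: [-3.141, -0.001, 0.15]
force: [-2.3, 1.8, 4.5]
finger_gap: 0.484
clock: 7.0
tool_pos: [507.8, -219.0, 43.4]
tcp_rot: [-3.141, -0.002, 0.15]
force: [-2.7, 1.1, 7.0]
finger_gap: 0.483
```

```bash
python3 -m handwheel '[[0,0,0.05,0,0,0,132],[0,0,0.1,0,0,0,132]]'; python3 -m handwheel '[[0,0,0.05,0,0,0,132],[0,0,0.1,0,0,0,132]]'
python3 - <<'E'
from h import *
im=get_image("wrist"); cv2.imwrite("pics/w4.png",im[:,:,::-1])
E
```

```text
clock: 7.2
tool_pos: [508.3, -219.1, 43.3]
tcp_rot: [3.141, -0.003, 0.15]
force: [-2.3, 2.2, 13.7]
finger_gap: 0.482
clock: 7.4
tool_pos: [508.8, -219.2, 43.2]
tcp_rot: [3.141, -0.004, 0.15]
force: [-2.0, 1.4, 14.4]
finger_gap: 0.488
```

View pics/w4.png

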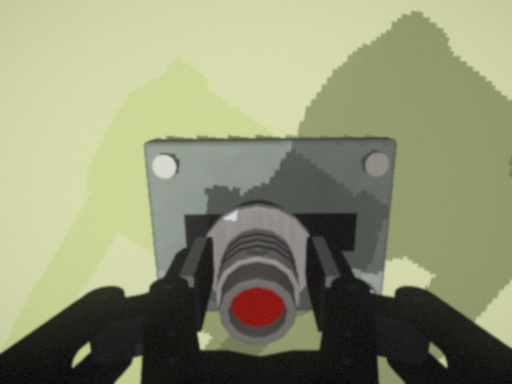

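The force rises at the stop. In the picture the red disc at (257,307) is large and close to the mouth, and the tube stands proud, so I'll retreat.

```bash
python3 -m handwheel '[[0,0,-0.3,0,0,0,132],[-0.1,0,-1,0,0,0,132],[-0.1,0,-3,0,0,0,132],[-0.1,0,-6,0,0,0,132],[-0.1,0,-10,0,0,0,132]]';python3 -m handwheel '[[0,0,-3,0,0,0,100],[0,0,-3,0,0,0,80]]'
python3 - <<'E'
from h import *
s=sense(); print(s["tool_pos"],s["tcp_rot"],s["dq"].round(3),s["force"])
im=get_image("wrist"); cv2.imwrite("pics/w5.png",im[:,:,::-1])
im=get_image("scene"); cv2.imwrite("pics/s5.png",cv2.resize(im[125:180,195:270,::-1],None,fx=8,fy=8,interpolation=cv2.INTER_CUBIC))
E
```

```text
clock: 7.95
tool_pos: [506.5, -219.0, 143.2]
tcp_rot: [-3.141, -0.002, 0.15]
force: [0.2, -0.1, -0.1]
finger_gap: 0.481
clock: 8.15
tool_pos: [507.7, -219.7, 178.2]
tcp_rot: [3.139, -0.007, 0.15]
force: [-0.4, 1.0, -0.0]
finger_gap: 0.684
[ 507.70237552 -219.68392196  178.24933   ] [ 3.13860122 -0.00675869  0.15001352] [-0.     0.034  0.069 -0.002 -0.055  0.001] [-0.4264692   0.97647642 -0.0305703 ]
```

View pics/w5.png

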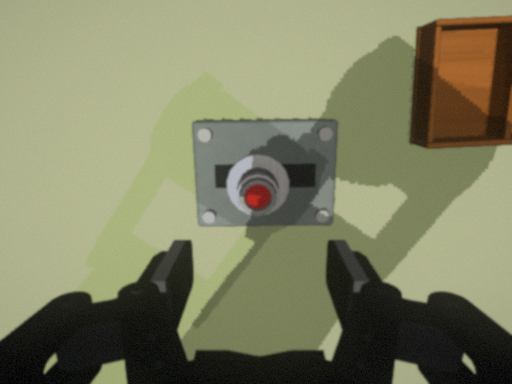

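View pics/s5.png

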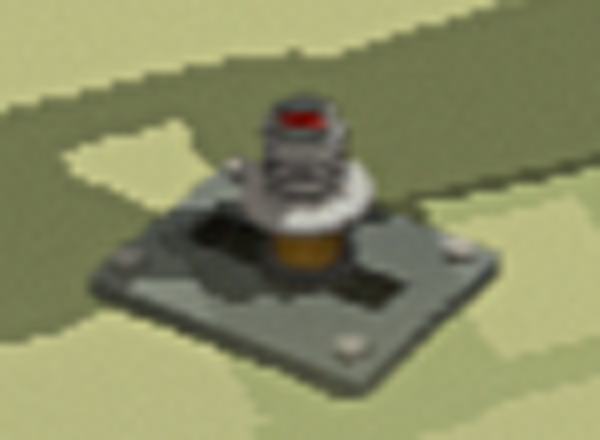

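The sleeve stays back: the scene view shows the lip lower and the red disc near the mouth, and the wrist view shows the red disc at (258,197). Next I'll re-measure from that disc and go to the blue nozzle.

Run:
```python
from h import *
a=cv2.imread("pics/w5.png").astype(int); s=sense()
m=(a[:,:,2]>a[:,:,1]+70)&(a[:,:,2]>90); m[:, :200]=0; m[:,320:]=0;m[:150]=0
v,u=np.nonzero(m); print(len(u),u.min(),u.max(),v.min(),v.max())
c=((u.min()+u.max())/2,(v.min()+v.max())/2); print(c,onz("wrist",[c],78,s), onz("wrist",[(u.mean(),v.mean())],78,s))
go([489,240.5,150],np.radians(95.5))
```

```text
409 246 269 186 206
(np.float64(257.5), np.float64(196.0)) [[ 506.67821201 -218.51734515   78.        ]] [[ 506.54079504 -218.40688739   78.        ]]
shift cm [  5.13 -45.71   2.38] turn deg [  0.1  -0.1 -86.9]
```

```bash
python3 -m handwheel '[[5.1,-45.7,2.4,0,0,-86.9,60],[5.1,-45.7,2.4,0,0,-86.9,60],[5.1,-45.7,2.4,0,0,-86.9,60],[5.1,-45.7,2.4,0,0,-86.9,60],[5.1,-45.7,2.4,0,0,-86.9,60]]'
python3 - <<'E'
from h import *
go([489,240.5,160],np.radians(95.5))
E
```

```text
clock: 8.75
tool_pos: [495.8, 32.2, 159.0]
tcp_rot: [-3.141, -0.0, 0.906]
force: [0.8, -0.2, -1.1]
finger_gap: 0.767
shift cm [ 15.97 -13.38  -0.09] turn deg [ -0.   -0.  -43.6]
```

```bash
python3 -m handwheel '[[16,-13.4,0,0,0,-43.6,60],[16,-13.4,0,0,0,-43.6,60],[16,-13.4,0,0,0,-43.6,60],[16,-13.4,0,0,0,-43.6,60],[16,-13.4,0,0,0,-43.6,60]]'
python3 -m handwheel '[[0,0,0,0,0,0,60],[0,0,0,0,0,0,60]]'
python3 - <<'E'
from h import *
go([489,240.5,160],np.radians(95.5))
s=sense(); print(s["tool_pos"],s["tcp_rot"],s["dq"].round(3))
im=get_image("wrist"); cv2.imwrite("pics/w6.png",im[:,:,::-1])
E
```

```text
clock: 9.25
tool_pos: [487.7, 244.6, 157.3]
tcp_rot: [-3.139, -0.0, 1.66]
force: [-0.3, -0.6, -0.0]
finger_gap: 0.767
clock: 9.45
tool_pos: [487.1, 244.3, 155.9]
tcp_rot: [-3.137, 0.0, 1.656]
force: [0.1, 0.7, -0.8]
finger_gap: 0.765
shift cm [-0.4   0.15 -0.41] turn deg [-0.2  0.  -0.6]
[487.11263611 244.33495919 155.90953437] [-3.13725219e+00  3.99130133e-04  1.65607568e+00] [-0.025 -0.015 -0.001 -0.002  0.002  0.01 ]
```

View pics/w6.png

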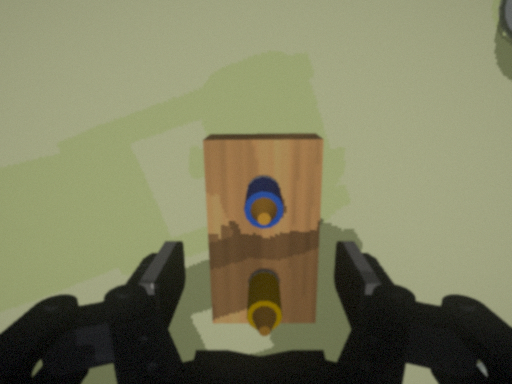

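Run:
```python
from h import *
s=sense()
a=cv2.imread("pics/w6.png")
cv2.imwrite("pics/z6.png",cv2.resize(a[165:235,230:300],None,fx=8,fy=8,interpolation=cv2.INTER_CUBIC))
```

```text
(no output)
```

View pics/z6.png

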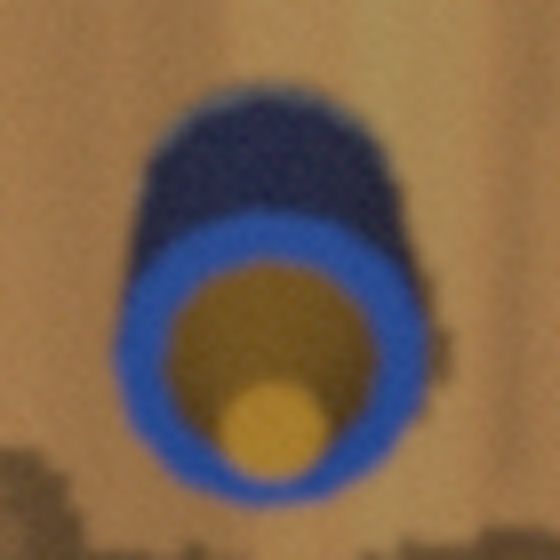

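Run:
```python
from h import *
q=lambda p:(np.array(p,float)+.5)/8-.5+np.array((230,165))
print(onz("wrist",q([(272,356)]),86),onz("wrist",q([(274,430)]),102),onz("wrist",q([(115,356),(430,356)]),86))
go([488.3,241,150],np.radians(95.5))
go([488.3,241,51],np.radians(95.5))
```

```text
[[491.54380546 240.83481479  86.        ]] [[491.59458339 240.33514834 102.        ]] [[478.80136614 239.74964779  86.        ]
 [504.36385833 241.92537294  86.        ]]
shift cm [-0.29  0.07  0.63] turn deg [-0.2  0.  -0.7]
shift cm [-0.29  0.1  10.53] turn deg [-0.2  0.  -0.7]
```

```bash
python3 - <<'E'
from h import *
go([490.5,240.7,50],np.radians(95.5))
E
python3 -m handwheel '[[-0.35,0.3,1,-0.2,0,-0.7,60],[-0.35,0.3,3,-0.2,0,-0.7,60],[-0.35,0.3,6,-0.2,0,-0.7,60],[-0.35,0.3,9,-0.2,0,-0.7,60],[-0.35,0.3,10.5,-0.2,0,-0.7,60]]'
python3 - <<'E'
from h import *
go([490.5,240.7,50],np.radians(95.5))
E
```

```text
shift cm [-0.33  0.32 10.63] turn deg [-0.2  0.  -0.7]
clock: 10.0
tool_pos: [489.4, 238.8, 48.1]
tcp_rot: [-3.139, 0.001, 1.664]
force: [0.0, -0.1, 0.1]
finger_gap: 0.765
shift cm [ 0.18  0.12 -0.19] turn deg [-0.2  0.1 -0.1]
```

```bash
python3 -m handwheel '[[0.15,0.1,-0.2,-0.1,0,0,60],[0.15,0.1,-0.2,-0.1,0,0,60],[0.15,0.1,-0.2,-0.1,0,0,60]]'
python3 - <<'E'
from h import *
go([490.5,240.7,50],np.radians(95.5))
im=get_image("wrist"); cv2.imwrite("pics/w7.png",im[:,:,::-1])
E
```

```text
clock: 10.3
tool_pos: [491.1, 240.5, 51.7]
tcp_rot: [3.141, 0.001, 1.664]
force: [-0.2, 0.6, 0.2]
finger_gap: 0.764
shift cm [ 0.03 -0.06  0.17] turn deg [ 0.   0.  -0.2]
```

View pics/w7.png

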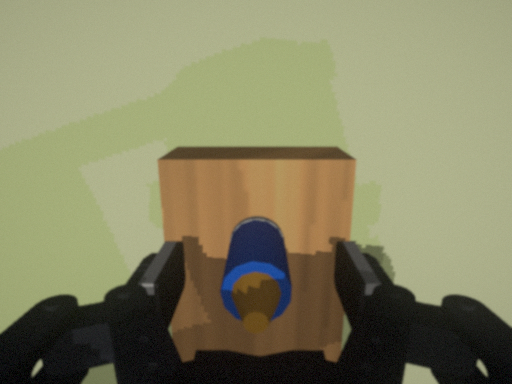

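```bash
python3 -m handwheel '[[0,0,0,0,0,0,110],[0,0,0,0,0,0,150],[0,0,0,0,0,0,170],[0,0,0,0,0,0,200],[0,0,0,0,0,0,200]]';python3 -m handwheel '[[0,0,0,0,0,0,200],[0,0,0,0,0,0,200]]'; python3 -m handwheel '[[0,0,-0.3,0,0,0,200],[0,0,-0.6,0,0,0,200],[0,0,-1,0,0,0,200]]'
```

```text
clock: 10.85
tool_pos: [491.2, 240.7, 52.2]
tcp_rot: [3.14, 0.001, 1.664]
force: [-2.5, -0.5, 5.1]
finger_gap: 0.292
clock: 11.05
tool_pos: [491.2, 240.7, 52.2]
tcp_rot: [3.14, 0.0, 1.664]
force: [-0.4, -0.4, 2.4]
finger_gap: 0.289
clock: 11.35
tool_pos: [491.1, 240.7, 62.3]
tcp_rot: [3.141, 0.001, 1.664]
force: [0.6, 0.7, -0.6]
finger_gap: 0.288
```

```bash
python3 -m handwheel '[[0,0,-3,0,0,0,200],[0,0,-6,0,0,0,200],[0,0,-9,0,0,0,200],[0,0,-11,0,0,0,200],[0,0,-11,0,0,0,200]]'
python3 - <<'E'
from h import *
go([507.2,-218.7,165],np.radians(95.5))
im=get_image("wrist"); cv2.imwrite("pics/w8.png",im[:,:,::-1])
E
```

```text
clock: 11.85
tool_pos: [492.0, 241.1, 175.8]
tcp_rot: [3.136, -0.001, 1.664]
force: [-0.1, 0.7, -1.3]
finger_gap: 0.287
shift cm [-45.93  -2.78   1.02] turn deg [ 0.3 -0.  -0.1]
```

View pics/w8.png

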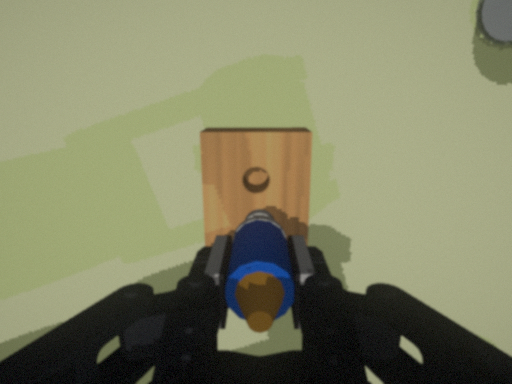

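The blue nozzle is held upright, with its grip-top ring at about (260,290), and its hole in the rack at (256,179) is empty. I'll work out its in-hand offset.

```bash
python3 - <<'E'
from h import *
import cv2
a=cv2.imread("pics/w8.png")
cv2.imwrite("pics/z8.png",cv2.resize(a[200:340,200:320],None,fx=5,fy=5,interpolation=cv2.INTER_CUBIC))
E
python3 -m handwheel '[[-45.9,-2.8,1,0,0,0,200],[-45.9,-2.8,1,0,0,0,200],[-45.9,-2.8,1,0,0,0,200],[-45.9,-2.8,1,0,0,0,200],[-45.9,-2.8,1,0,0,0,200]]'
python3 - <<'E'
from h import *
go([507.2,-218.7,165],np.radians(95.5))
E
```

```text
clock: 12.4
tool_pos: [498.5, -10.9, 166.2]
tcp_rot: [3.14, -0.0, 1.664]
force: [1.6, 1.2, -1.2]
finger_gap: 0.285
shift cm [-20.77  -1.08   0.11] turn deg [ 0.1 -0.  -0.1]
```

View pics/z8.png

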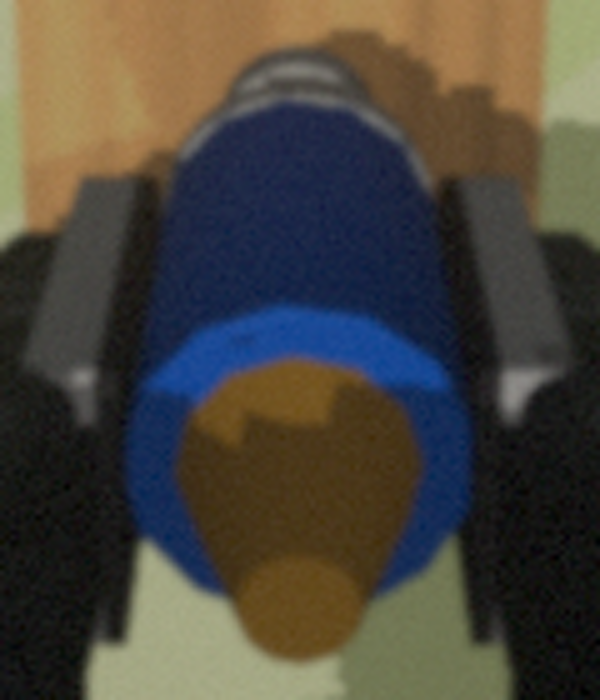

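```bash
python3 - <<'E'
from h import *
m=camera_model("wrist"); M=m["mount"]
q=(np.array([(299,452),(300,608),(127,452),(472,452)],float)+.5)/5-.5+200
p=cv2.undistortPoints(q.reshape(-1,1,2),K(m),np.array([m["k1"],0,0,0])).reshape(-1,2)
d=np.c_[p[:,0],-p[:,1],-np.ones(4)]@M[:3,:3].T; o=M[:3,3]
for i,z in enumerate([-33.8,-49.8,-33.8,-33.8]): print(o+d[i]*(z-o[2])/d[i,2])
E
python3 -m handwheel '[[-20.8,-1.1,0,0,0,0,200],[-20.8,-1.1,0,0,0,0,200],[-20.8,-1.1,0,0,0,0,200],[-20.8,-1.1,0,0,0,0,200],[-20.8,-1.1,0,0,0,0,200]]'
python3 -m handwheel '[[0,0,0,0,0,0,200],[0,0,0,0,0,0,200]]'
python3 - <<'E'
from h import *
go([507.2,-218.7,165],np.radians(95.5))
im=get_image("wrist"); cv2.imwrite("pics/w9.png",im[:,:,::-1])
E
```

```text
[  1.33624782   1.28944361 -33.8       ]
[  0.06521293   1.33400412 -49.8       ]
[  1.33998173 -11.04913796 -33.8       ]
[  1.3195574   13.70178203 -33.8       ]
clock: 12.9
tool_pos: [506.1, -223.0, 164.2]
tcp_rot: [-3.141, -0.001, 1.661]
force: [0.3, 1.3, -0.7]
finger_gap: 0.289
clock: 13.1
tool_pos: [505.7, -222.4, 163.0]
tcp_rot: [-3.14, -0.002, 1.661]
force: [-0.5, 0.1, -1.8]
finger_gap: 0.287
shift cm [ 0.36  0.18 -0.2 ] turn deg [-0.1 -0.1 -0.4]
```

View pics/w9.png

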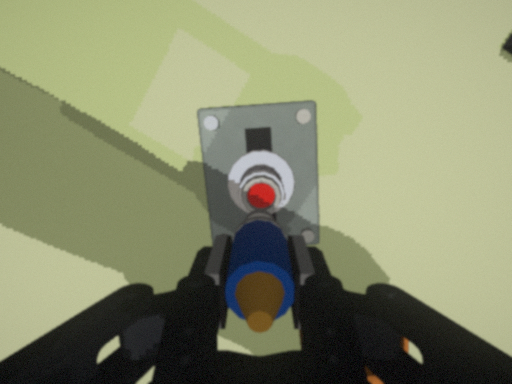

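Run:
```python
from h import *
a=cv2.imread("pics/w9.png").astype(int); s=sense()
m=(a[:,:,2]>a[:,:,1]+70)&(a[:,:,2]>90); m[:, :200]=0; m[:,320:]=0;m[:150]=0;m[230:]=0
v,u=np.nonzero(m); print(len(u),u.min(),u.max(),v.min(),v.max())
c=((u.min()+u.max())/2,(v.min()+v.max())/2)
P=onz("wrist",[c],78,s)[0]; R=Ro.from_euler("xyz",s["tcp_rot"])
print(P,R.inv().apply(P-s["tool_pos"])); print(R.apply([0,0,1]))
cv2.imwrite("pics/z9.png",cv2.resize(a[140:240,215:315].astype(np.uint8),None,fx=6,fy=6,interpolation=cv2.INTER_CUBIC))
```

```text
518 248 274 183 206
[ 508.10208575 -219.40693011   78.        ] [ 2.1478931   2.52821633 85.44400373]
[-0.00128083  0.00150116 -0.99999805]
```

View pics/z9.png

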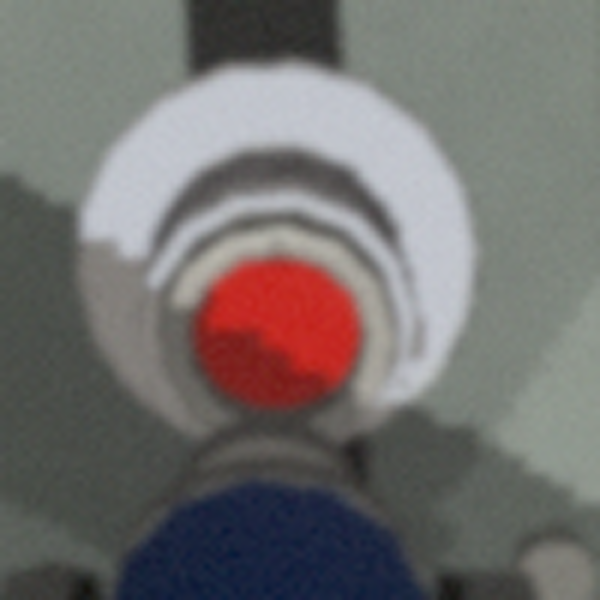

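```bash
python3 - <<'E'
from h import *
go([507.1,-219.0,126],np.radians(95.2))
E
python3 -m handwheel '[[0.34,0.17,1,0,0,0,200],[0.34,0.17,2,0,0,0,200],[0.34,0.17,3,0,0,0,200],[0.34,0.17,3.6,0,0,0,200],[0.34,0.17,3.6,0,0,0,200]]'
python3 - <<'E'
from h import *
go([507.1,-219.0,126],np.radians(95.2))
E
```

```text
shift cm [0.27 0.15 3.74] turn deg [-0.1 -0.1  0. ]
clock: 13.65
tool_pos: [506.8, -218.0, 126.1]
tcp_rot: [-3.139, -0.002, 1.662]
force: [-0.1, 0.0, -0.6]
finger_gap: 0.288
shift cm [-0.11  0.02  0.01] turn deg [-0.1 -0.1  0. ]
```

```bash
python3 -m handwheel '[[-0.1,0.02,0,0,0,0,200],[-0.1,0.02,0,0,0,0,200],[-0.1,0.02,0,0,0,0,200]]'
python3 - <<'E'
from h import *
go([507.1,-219.0,126],np.radians(95.2))
im=get_image("wrist"); cv2.imwrite("pics/w10.png",cv2.resize(im[150:350,150:370,::-1],None,fx=3,fy=3))
im=get_image("scene"); cv2.imwrite("pics/s10.png",cv2.resize(im[100:180,185:285,::-1],None,fx=7,fy=7,interpolation=cv2.INTER_CUBIC))
E
```

```text
clock: 13.95
tool_pos: [507.3, -219.1, 126.5]
tcp_rot: [-3.14, -0.002, 1.662]
force: [-0.1, -0.4, -0.4]
finger_gap: 0.289
shift cm [ 0.01 -0.02  0.05] turn deg [-0.1 -0.1  0. ]
```

View pics/w10.png

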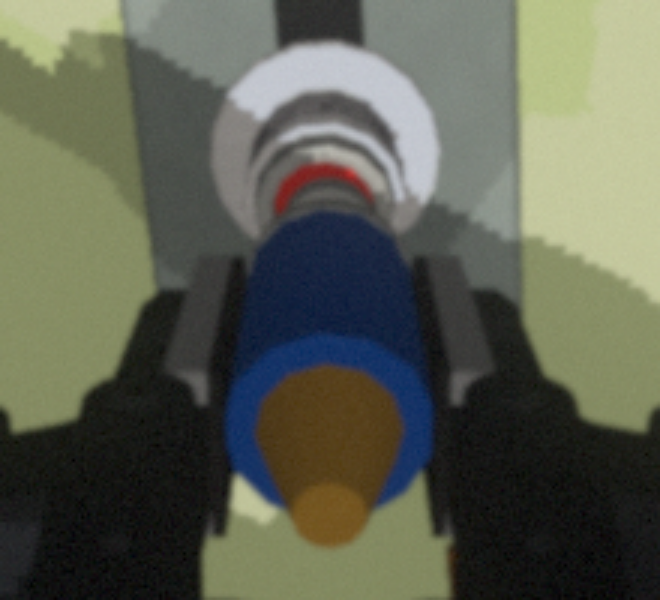

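View pics/s10.png

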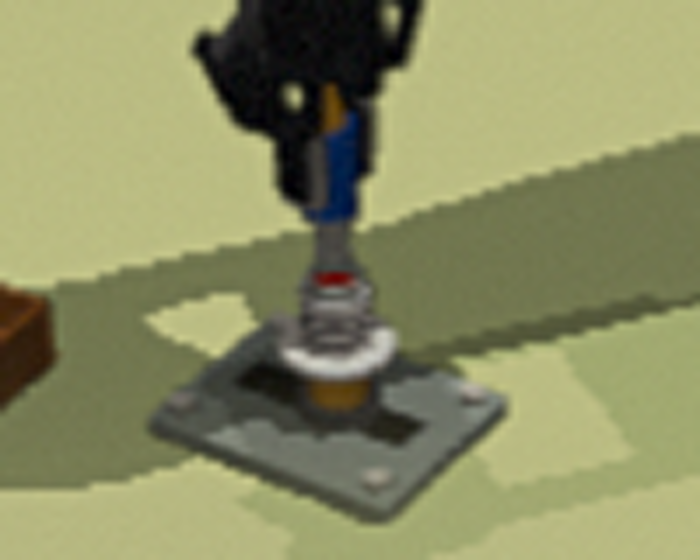

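The plug sits centred over the mouth in both views: wrist columns are about 325 versus 327–330, and scene columns about 334 versus 337. Descending gently.

```bash
python3 -m handwheel '[[0,0,0.15,0,0,0,200],[0,0,0.3,0,0,0,200],[0,0,0.4,0,0,0,200],[0,0,0.5,0,0,0,200]]'; python3 -m handwheel '[[0,0,0.1,0,0,0,200],[0,0,0.2,0,0,0,200],[0,0,0.3,0,0,0,200]]'
```

```text
clock: 14.45
tool_pos: [507.2, -219.0, 121.3]
tcp_rot: [-3.139, -0.002, 1.662]
force: [-0.3, 0.1, -1.9]
finger_gap: 0.29
clock: 14.75
tool_pos: [507.2, -219.0, 118.2]
tcp_rot: [-3.139, -0.002, 1.662]
force: [-0.9, -0.2, -0.8]
finger_gap: 0.286
```

```bash
python3 -m handwheel '[[0,0,0.1,0,0,0,200],[0,0,0.2,0,0,0,200],[0,0,0.3,0,0,0,200]]'; python3 -m handwheel '[[0,0,0.1,0,0,0,200],[0,0,0.2,0,0,0,200],[0,0,0.3,0,0,0,200]]'
```

```text
clock: 15.05
tool_pos: [507.2, -219.0, 115.1]
tcp_rot: [-3.139, -0.002, 1.662]
force: [0.4, -0.4, 5.7]
finger_gap: 0.288
clock: 15.35
tool_pos: [507.3, -219.1, 112.9]
tcp_rot: [-3.14, -0.002, 1.662]
force: [-2.2, -0.2, 5.9]
finger_gap: 0.288
```

```bash
python3 -m handwheel '[[0,0,0.1,0,0,0,200],[0,0,0.2,0,0,0,200],[0,0,0.3,0,0,0,200]]'; python3 -m handwheel '[[0,0,0.1,0,0,0,200],[0,0,0.2,0,0,0,200],[0,0,0.3,0,0,0,200]]'; python3 -m handwheel '[[0,0,0.1,0,0,0,200],[0,0,0.2,0,0,0,200],[0,0,0.3,0,0,0,200]]'
```

```text
clock: 15.65
tool_pos: [507.4, -219.2, 110.6]
tcp_rot: [-3.14, -0.002, 1.662]
force: [-4.0, 1.2, 7.5]
finger_gap: 0.288
clock: 15.95
tool_pos: [507.4, -219.3, 108.4]
tcp_rot: [-3.14, -0.001, 1.662]
force: [-4.0, 1.4, 9.6]
finger_gap: 0.294
clock: 16.25
tool_pos: [507.5, -219.3, 106.2]
tcp_rot: [-3.141, -0.001, 1.662]
force: [-5.4, 1.8, 7.7]
finger_gap: 0.285
```

```bash
python3 -m handwheel '[[0.02,-0.06,0,0,0,0,200],[0.02,-0.06,0.1,0,0,0,200],[0.02,-0.06,0.2,0,0,0,200],[0.02,-0.06,0.3,0,0,0,200]]'; python3 -m handwheel '[[0,0,0.1,0,0,0,200],[0,0,0.2,0,0,0,200],[0,0,0.3,0,0,0,200]]'
```

```text
clock: 16.65
tool_pos: [506.8, -219.3, 103.7]
tcp_rot: [-3.141, -0.001, 1.662]
force: [-5.4, -0.3, 6.7]
finger_gap: 0.289
clock: 16.95
tool_pos: [506.8, -219.5, 101.3]
tcp_rot: [-3.141, -0.0, 1.662]
force: [-4.9, 0.1, 10.3]
finger_gap: 0.286
```

```bash
python3 -m handwheel '[[0.02,-0.06,0.1,0,0,0,200],[0.02,-0.06,0.2,0,0,0,200],[0.02,-0.06,0.25,0,0,0,200]]'; python3 -m handwheel '[[0,0,0.1,0,0,0,200],[0,0,0.2,0,0,0,200],[0,0,0.25,0,0,0,200]]'
```

```text
clock: 17.25
tool_pos: [506.5, -219.5, 99.6]
tcp_rot: [3.141, 0.001, 1.662]
force: [-3.3, 0.9, 8.6]
finger_gap: 0.289
clock: 17.55
tool_pos: [506.7, -219.6, 97.6]
tcp_rot: [3.141, 0.001, 1.662]
force: [1.5, 1.0, 5.4]
finger_gap: 0.288
```

```bash
python3 -m handwheel '[[0,0,0.1,0,0,0,200],[0,0,0.15,0,0,0,200]]'; python3 -m handwheel '[[0,0,0.1,0,0,0,200],[0,0,0.15,0,0,0,200]]'
python3 - <<'E'
from h import *
im=get_image("wrist"); cv2.imwrite("pics/w11.png",cv2.resize(im[150:350,150:370,::-1],None,fx=3,fy=3))
im=get_image("scene"); cv2.imwrite("pics/s11.png",cv2.resize(im[100:180,185:285,::-1],None,fx=7,fy=7,interpolation=cv2.INTER_CUBIC))
E
```

```text
clock: 17.75
tool_pos: [507.1, -219.7, 96.4]
tcp_rot: [3.14, 0.001, 1.662]
force: [0.7, -0.2, 4.4]
finger_gap: 0.289
clock: 17.95
tool_pos: [507.7, -220.0, 96.1]
tcp_rot: [3.138, 0.002, 1.662]
force: [-4.4, 0.1, 17.4]
finger_gap: 0.288
```

View pics/w11.png

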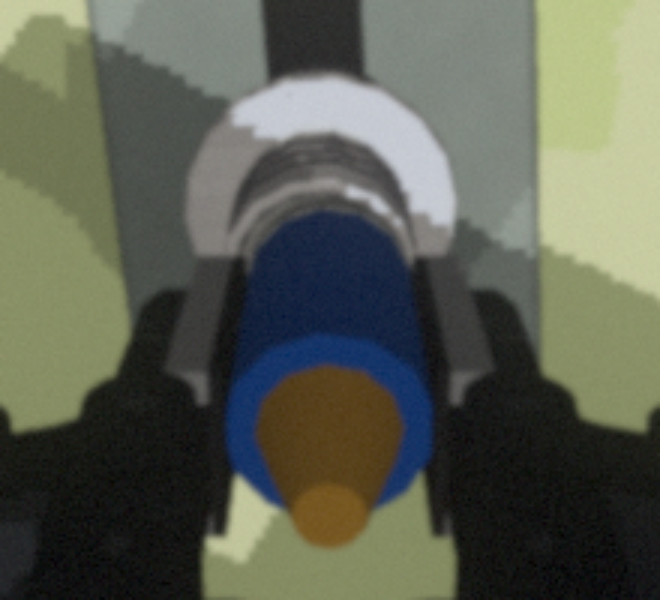

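View pics/s11.png

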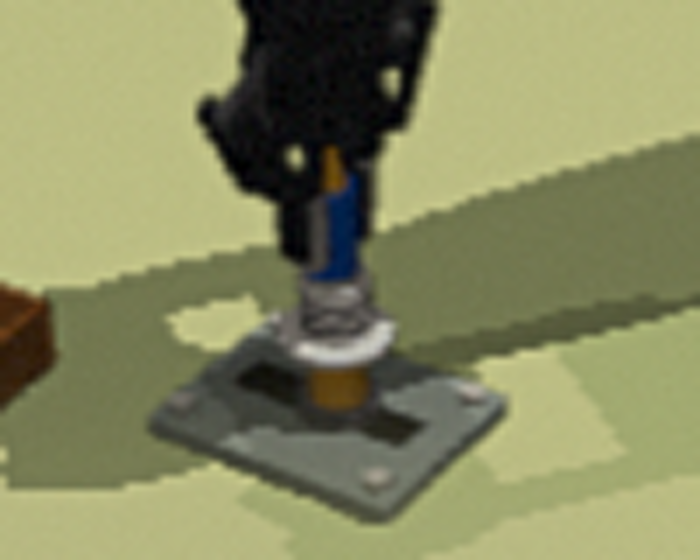

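The sleeve has sprung forward: the lip in the scene view rose from about row 373 to 358, the neck now meets the flange, and the force stands firm at 17 N. I'll relieve the load, tug lightly, then let go.

```bash
python3 -m handwheel '[[0,-0.07,-0.05,0,0,0,200],[0,-0.07,-0.1,0,0,0,200]]'; python3 -m handwheel '[[0,0,-0.05,0,0,0,200],[0,0,-0.05,0,0,0,200]]'
```

```text
clock: 18.25
tool_pos: [507.2, -220.1, 97.3]
tcp_rot: [3.137, 0.002, 1.662]
force: [2.6, 0.3, 0.9]
finger_gap: 0.284
clock: 18.45
tool_pos: [507.1, -220.0, 97.3]
tcp_rot: [3.138, 0.002, 1.662]
force: [0.2, -1.4, -4.0]
finger_gap: 0.288
```

```bash
python3 -m handwheel '[[0,0,0.02,0,0,0,165],[0,0,0.02,0,0,0,150],[0,0,0.02,0,0,0,110],[0,0,0.02,0,0,0,80],[0,0,0.02,0,0,0,60]]'; python3 -m handwheel '[[0,0,0,0,0,0,50],[0,0,0,0,0,0,50],[0,0,-1,0,0,0,50]]'; python3 -m handwheel '[[0,0,-2,0,0,0,50],[0,0,-5,0,0,0,50],[0,0,-9,0,0,0,50],[0,0,-11,0,0,0,50]]'
python3 - <<'E'
from h import *
s=sense(); 
im=get_image("wrist"); cv2.imwrite("pics/w12.png",im[:,:,::-1])
im=get_image("scene"); cv2.imwrite("pics/s12.png",cv2.resize(im[60:240,190:440,::-1],None,fx=3,fy=3,interpolation=cv2.INTER_CUBIC))
E
```

```text
clock: 18.95
tool_pos: [507.1, -220.1, 97.1]
tcp_rot: [3.138, 0.002, 1.662]
force: [-0.5, 0.6, 0.2]
finger_gap: 0.765
clock: 19.25
tool_pos: [506.5, -219.8, 106.3]
tcp_rot: [3.14, 0.001, 1.662]
force: [-0.7, 0.3, 0.4]
finger_gap: 0.807
clock: 19.65
tool_pos: [506.8, -219.9, 220.6]
tcp_rot: [3.136, 0.003, 1.662]
force: [1.3, 0.1, 1.1]
finger_gap: 0.807
```

View pics/w12.png

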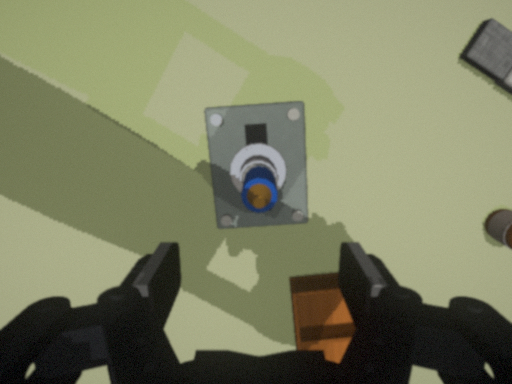

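View pics/s12.png

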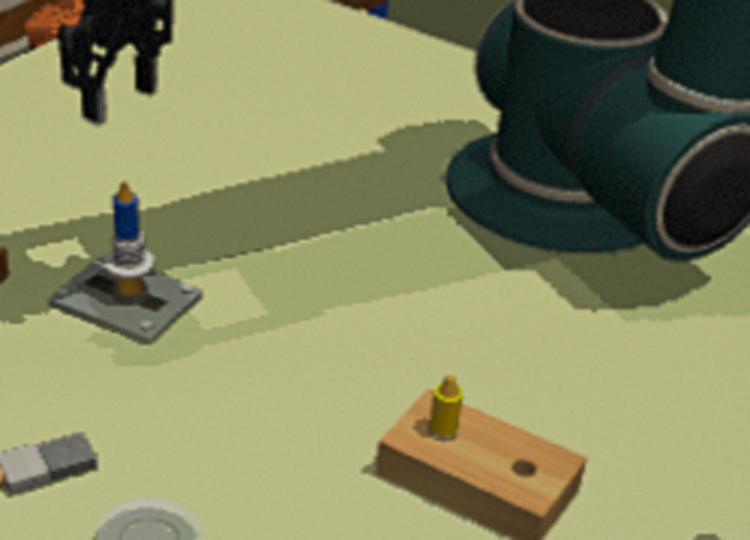

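The blue nozzle stands upright in the coupler with the sleeve forward, and the yellow one is still in the rack.

```bash
python3 -m handwheel '[[0,0,0,0,0,0,50],[0,0,0,0,0,0,50],[0,0,0,0,0,0,50]]'
python3 - <<'E'
from h import *
print(proj("scene",[[507,-218.7,146.5]]))
hand_in()
E
```

```text
clock: 20.05
tool_pos: [507.0, -220.0, 219.9]
tcp_rot: [3.136, 0.003, 1.662]
force: [0.4, 0.1, -0.0]
finger_gap: 0.804
[[230.91353293 120.49963228]]
the job is handed in; nothing more can be done
```

The blue nozzle is fitted and locked in the coupler, and the job was handed in at about 20 s of the 64 s allowed.

- **Finding the coupler:** I located it by camera, then touched its neck from both sides along the plate's y axis. The contacts peaked at about 10 N and put it at about (507, -218.7) mm. The cameras agreed to about 1.5 mm.
- **Sleeve:** I pressed it down to its stop with at most 15 N and let go. It stayed back, with the red ejector up near the mouth.
- **Nozzle:** I lifted the blue nozzle from the rack and pushed it in with about 17 N at the most. The sleeve sprang forward, and a light 4 N tug did not pull the nozzle back out. Then I let go and backed the gripper off.

**Last checks:**
- The scene view shows the nozzle upright with the sleeve forward.
- Its tip appears at about pixel (231.6, 121), and a fully home nozzle should show at (230.9, 120.5).
- The yellow nozzle still stands in its rack hole, and the arm touches nothing.
- During insertion there was a side force of about 5 N, which fell away after I shifted the tool about 1 mm sideways.

No check failed. I did not compare the other bench items with their starting places, but nothing was seen to move and the arm never came near them.

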